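Load the raclette grill and lock its pans in

ROBOT

A 6-joint arm with a two-finger parallel gripper is mounted at the origin on a cart in front of the work surface, level with it; the furniture and walls round the work are solid. World frame = base frame: x ahead of the robot, y to its left, z up, the work surface at z = 0. Lengths are in m, angles in degrees, forces in N, time in s.
With the tool pointing down it reaches from about 0.4 to 0.825 m from the base axis. Payload 7 kg.
Tool frame: the origin (TCP) lies midway between the tips of the shut fingers; the grasp point (between the pads) lies 19 mm behind it; z points along the fingers, y is the line along which they close (so a half turn about z gives the same grasp; the last joint's range is limited). The gripper opens to 88 mm and grips with 3 to 60 N. Pads are 19 mm wide; open, the fingers measure 130 mm over their backs; the gripper's body (78 mm by 193 mm) begins 47 mm behind the grasp point.
Start: joints at [84.746, 20.546, 0.682, 0, -70.136, -16.507], TCP at [0.25, 0.627, 0.227] pointing down, gripper open.
Joint ranges: [-176.03, 176.03], [-82.01, 121.73], [-58.28, 71.71], [-173.87, 95.51], [-174.79, -0.11], [-173.66, 173.66]. Speed limits (degrees/s): [136.94, 136.94, 172.46, 180, 180, 180].

INTERFACE

Orientations are given as a 3x3 rotation matrix whose columns are the frame's x, y, z axes.
In Python, from rig import robot gives the robot as it stands. Calls block until the motion is done:
- robot.goto(position, orientation): joint-space move of the TCP to a pose.
- robot.servo_line(position, ori=None, speed=0.15): straight line of the TCP; ori=None keeps the orientation; speed is the mean speed in m/s.
- robot.movej(angles): joint-space move.
- robot.move_gripper(opening): opening from 0.0 (shut) to 1.0 (fully open); the grip force is fixed at half the most; returns when the fingers have stopped.
- robot.dwell(seconds).
- robot.ik(position, orientation): joint angles nearest the present ones, or None.
- robot.grab_frame(name): name is "scene" or "side" or "wrist"; returns (picture, depth): 400x640x3 uint8, red, green, blue; 400x640 float32, m along the optical axis (not along the pixel's ray), 0 where there is no reading.
- robot.camera_info(name): a dict with "vfov" (degrees; the focal length in pixels is half the picture's height over the tangent of half this angle, whatever the lens; pixels are square), "cx", "cy" (the principal point, pixels), "view" (4x4, takes a point from world to camera coordinates); the wrist camera has in their place "T_tool_cam" (4x4, takes a point from camera to tool coordinates, whose origin is the TCP and whose axes are the flange's). Camera axes: x right, y down, z forward; pixel columns grow to the right and rows downward; lengths in m; the calibration is good to about 2 mm. The wrist camera is an equidistant fisheye: a pixel r from the principal point sees the ray r / f radians off the axis. A picture is of the moment at which its call begins: read the wrist's pose just before it. camera_info takes no time and is no camera call.
A pose or a line that the arm cannot do raises robot.Unreachable and nothing moves.
- robot.job_done(): hands the job in; it is judged then, once.
Readings, each from a call of its own:
- robot.read_t(): time.
- robot.read_qpos(): joint angles.
- robot.read_qvel(): joint speeds.
- robot.read_effort(): joint torques, N m.
- robot.read_position(): TCP position.
- robot.read_tcp_rot(): TCP orientation.
- robot.read_force(): force on the tool from outside, world axes, zero at the start.
- robot.read_ft_torque(): the same for the moment, N m.
- robot.read_grip_width(): opening from 0.0 (shut) to 1.0 (fully open).
- robot.read_finger_force(): force on a finger pad.
Only numpy, scipy, OpenCV 4.12 (cv2) and the standard library are available. Lean on these libraries where they do the work, as an engineer would, in place of code of your own. Each camera call takes 0.05 s, during which the arm holds its last target. There are 200 camera calls.

TASK

Get the raclette grill ready to be carried to the table: swing its keeper bail right up and back, slide every little pan that lies about on the worktop under the grill housing, one to a bay, flat on the tray and fully home with the handle sticking out at the front, and then press the bail all the way down so that the pans are locked in. Leave the jars, the bottle and the other things standing where they are.

Things in the scene. Friction and masses are not known exactly. Their poses are not given: they have to be found in the camera images.
- grill: raclette grill, fixed: steel base tray (304 mm wide, top at z 6 mm, apron to x -70 mm) under a black housing (underside z 42, top 79 mm). The low opening is split by 3 fins (from x = 6 mm) into 4 bays 68 mm wide, centred at y 108, 36, -36, -108 mm; back stop at x 72 mm. Origin: on the worktop below the middle of the housing's front edge; x points level into the opening, away from the robot, z up
- bail (a joint): keeper bail hinged at the grill's sides: 0 = fully down (closed), grows as it swings up and back to its stop at 1.75. Stiff: stays where left, takes 2 to 4 N at the grip. Closed, its 8 mm cross bar lies along the whole front, 10 mm before the housing's edge, centre z 28 mm, in the gap between each pan's tray and grip; it cannot go down on a pan that is not home
- bail_grip (a point): middle of the bail's grip, a black bar 14 mm thick, 80 mm long, parallel to the grill's y axis; with the bail closed at x -70, z 90 mm of the grill's frame; it swings on a circle of radius 134 mm about bail_hinge. Free all round: it may be pinched from above across the grill's x axis and turns in the fingers as the bail swings
- bail_hinge (a point): mid-point of the bail's hinge line (parallel to the grill's y axis): x 60, z 58 mm in the grill's frame
- bay_1 (a point): where the centre of a pan's tray is when it is fully home in this bay (grill frame x = 37, y = 108, z = 20 mm)
- bay_2 (a point): where the centre of a pan's tray is when it is fully home in this bay (grill frame x = 37, y = 36, z = 20 mm)
- bay_3 (a point): where the centre of a pan's tray is when it is fully home in this bay (grill frame x = 37, y = -36, z = 20 mm)
- bay_4 (a point): where the centre of a pan's tray is when it is fully home in this bay (grill frame x = 37, y = -108, z = 20 mm)
- pan_1_mid (a point): raclette pan (all alike, 150 g, may be absent): open dark tray 70 mm long (x), 58 wide, 28 high; out of its -x side a thin tang (x -35 to -57 mm, 6 to 10 mm above the underside), then a black grip, x -57 to -102 mm, 16 wide, 16 to 32 mm above the underside. This point: tray centre, 14 mm above the underside; x points from the handle to the tray's far end, z up
- pan_2_mid (a point): raclette pan (all alike, 150 g, may be absent): open dark tray 70 mm long (x), 58 wide, 28 high; out of its -x side a thin tang (x -35 to -57 mm, 6 to 10 mm above the underside), then a black grip, x -57 to -102 mm, 16 wide, 16 to 32 mm above the underside. This point: tray centre, 14 mm above the underside; x points from the handle to the tray's far end, z up
- pan_3_mid (a point): raclette pan (all alike, 150 g, may be absent): open dark tray 70 mm long (x), 58 wide, 28 high; out of its -x side a thin tang (x -35 to -57 mm, 6 to 10 mm above the underside), then a black grip, x -57 to -102 mm, 16 wide, 16 to 32 mm above the underside. This point: tray centre, 14 mm above the underside; x points from the handle to the tray's far end, z up
- pan_4_mid (a point): raclette pan (all alike, 150 g, may be absent): open dark tray 70 mm long (x), 58 wide, 28 high; out of its -x side a thin tang (x -35 to -57 mm, 6 to 10 mm above the underside), then a black grip, x -57 to -102 mm, 16 wide, 16 to 32 mm above the underside. This point: tray centre, 14 mm above the underside; x points from the handle to the tray's far end, z up
- onion_jar: bystander: squat jar with a white cap, 40 mm across, 71 mm tall; origin under its centre
- garlic_jar: bystander: slim jar with a white cap, 34 mm across, 89 mm tall; origin under its centre
- oil: bystander: small glass bottle with a yellow cap, 40 mm across, 146 mm tall; origin under its centre
- seed_jar: bystander: small jar with a black cap, 37 mm across, 84 mm tall; origin under its centre
Things that resemble listed ones, but are neither listed nor needed, are in the scene too. What is shaped like the part that bears pan_2_mid but blue is not meant.

How it is judged:
By the outcome, as a careful person would: the job done as asked, in the order asked, and still so for the second after the job is handed in, with the robot touching nothing.
Of pan_1, pan_2, pan_3, pan_4 only 3 to 4 are there at a start; the rules pass over those that are not, and their reading is None.
At some moment in a run one of pan_1, pan_2, pan_3, pan_4 may be knocked a few centimetres aside while the robot is not near it.
Once in a run the grip may slacken for a moment while it holds something.
It also fails if it takes over 210 s, if anything falls off the work surface, if the arm or the gripper's body presses on something with over 40 N, if the wrist force passes 120 N, or if a joint passes its speed limit or range.

## Working session

There is one attempt and no reset: what is moved stays moved. The work goes in short steps, each a Python script; the robot and the scene stay as the last script left them, time stands still between calls to the robot, and variables do not carry over. Pictures are saved under pics/ and viewed, at most 14 in all, crops included, and the job is handed in when it is done.

```bash
ls; mkdir -p pics; cat > h.py <<'E'
import numpy as np, cv2
from rig import robot
def save(n,im): cv2.imwrite(f'pics/{n}.png',im[:,:,::-1])
E
python3 - <<'E'
from h import *
for n in ("scene","side","wrist"):
    p,d=robot.grab_frame(n); save(n+'0',p); np.savez(f'{n}0.npz',p=p,d=d)
    i=robot.camera_info(n); print(n,{k:np.round(v,3).tolist() for k,v in i.items()})
print(robot.read_t(),robot.read_tcp_rot())
E
```

```text
pics
scene {'vfov': 42.354, 'cx': 321.416, 'cy': 193.466, 'view': [[0.587, -0.81, -0.007, -0.392], [-0.415, -0.294, -0.861, 0.289], [0.695, 0.508, -0.509, 1.55], [0.0, 0.0, 0.0, 1.0]]}
side {'vfov': 55.319, 'cx': 319.354, 'cy': 196.849, 'view': [[-0.839, -0.544, 0.011, 0.426], [-0.476, 0.724, -0.5, 0.357], [0.264, -0.425, -0.866, 1.167], [0.0, 0.0, 0.0, 1.0]]}
wrist {'vfov': 65.706, 'cx': 320.256, 'cy': 200.703, 'T_tool_cam': [[0.0, -0.959, -0.283, 0.076], [1.0, 0.0, 0.0, 0.001], [-0.0, -0.283, 0.959, -0.157], [0.0, 0.0, 0.0, 1.0]]}
0.15 [[ 9.28711550e-01 -3.70802860e-01 -3.10186913e-04]
 [-3.70802958e-01 -9.28710796e-01 -1.19361008e-03]
 [ 1.54520098e-04  1.22353770e-03 -9.99999240e-01]]
```

View pics/scene0.png

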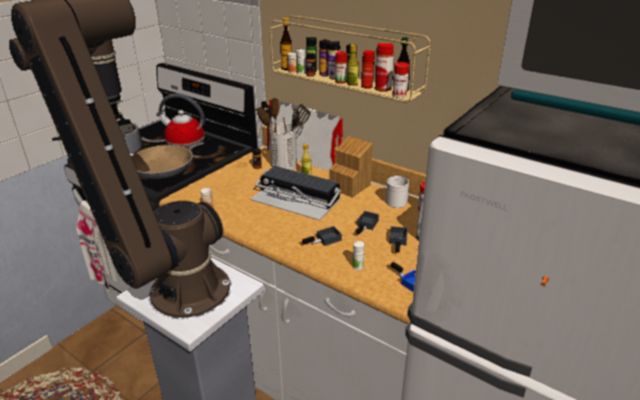

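View pics/side0.png

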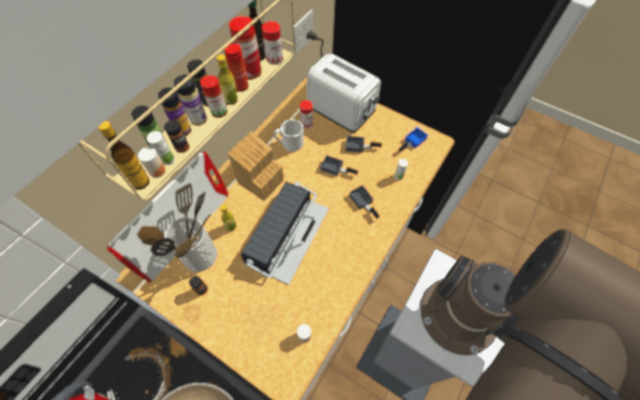

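The side view shows three dark pans at about (355,145), (332,166) and (361,198), with a blue decoy at (415,138). The grill is near (285,230), with its bail at the front. I'll measure with depth next.

```bash
cat >> h.py <<'E'
def cloud(n,d):
    i=robot.camera_info(n); f=200/np.tan(np.radians(i['vfov']/2))
    v,u=np.mgrid[:400,:640]; c=np.stack([(u-i['cx'])/f*d,(v-i['cy'])/f*d,d],-1)
    V=np.array(i['view']); return (c-V[:3,3])@V[:3,:3]
def pans(n,p,d,zmin=.003,zmax=.06,box=None):
    W=cloud(n,d); m=(p.max(2)<75)&(d>0)&(W[...,2]>zmin)&(W[...,2]<zmax)
    k,l,s,c=cv2.connectedComponentsWithStats(m.astype(np.uint8))
    for j in range(1,k):
        if s[j,4]>40:
            P=W[l==j]; print(j,c[j].round(),s[j,4],'mean',P.mean(0).round(3),'min',P.min(0).round(3),'max',P.max(0).round(3))
    return W,l
E
python3 - <<'E'
from h import *
z=np.load('side0.npz'); pans('side',z['p'],z['d'],zmax=.12)
W=cloud('side',z['d'])
for nm,(u,v) in dict(table=(250,310),t2=(400,180),pan1=(355,145),whitejar=(304,332),jar2=(402,165),seed=(198,285),oil=(228,215),apron=(300,262),gt=(270,225)).items(): print(nm,W[v,u].round(3))
cv2.imwrite('pics/sidecrop.png',cv2.resize(z['p'][120:300,190:450,::-1],None,fx=3,fy=3,interpolation=cv2.INTER_CUBIC))
E
```

```text
7 [435. 112.] 2661 mean [ 0.393 -0.649  0.065] min [ 0.123 -0.803  0.003] max [ 0.67  -0.635  0.12 ]
16 [355. 144.] 115 mean [ 0.589 -0.38   0.011] min [ 0.552 -0.414  0.003] max [ 0.628 -0.337  0.03 ]
20 [333. 161.] 68 mean [ 0.621 -0.266  0.008] min [ 0.592 -0.278  0.003] max [ 0.647 -0.253  0.022]
24 [364. 194.] 85 mean [ 0.451 -0.204  0.008] min [ 0.416 -0.223  0.003] max [ 0.488 -0.175  0.033]
25 [275. 242.] 416 mean [0.587 0.132 0.066] min [ 0.558 -0.077  0.005] max [0.65  0.23  0.077]
33 [197. 285.] 122 mean [0.698 0.375 0.07 ] min [0.687 0.36  0.017] max [0.718 0.388 0.088]
34 [451. 328.] 1616 mean [0.012 0.065 0.038] min [-0.088 -0.047  0.005] max [0.102 0.117 0.107]
35 [ 87. 349.] 2588 mean [0.83  0.668 0.063] min [0.82  0.51  0.005] max [0.838 0.82  0.12 ]
36 [158. 365.] 6657 mean [0.659 0.601 0.014] min [0.359 0.508 0.003] max [0.808 0.742 0.117]
37 [ 77. 392.] 70 mean [0.794 0.77  0.014] min [0.779 0.756 0.009] max [0.806 0.79  0.02 ]
table [0.54  0.339 0.   ]
t2 [ 0.371 -0.336 -0.001]
pan1 [ 0.59  -0.382  0.002]
whitejar [0.357 0.313 0.071]
jar2 [ 0.381 -0.331  0.094]
seed [0.691 0.374 0.082]
oil [0.756 0.153 0.1  ]
apron [0.499 0.129 0.003]
gt [0.631 0.101 0.08 ]
```

View pics/sidecrop.png

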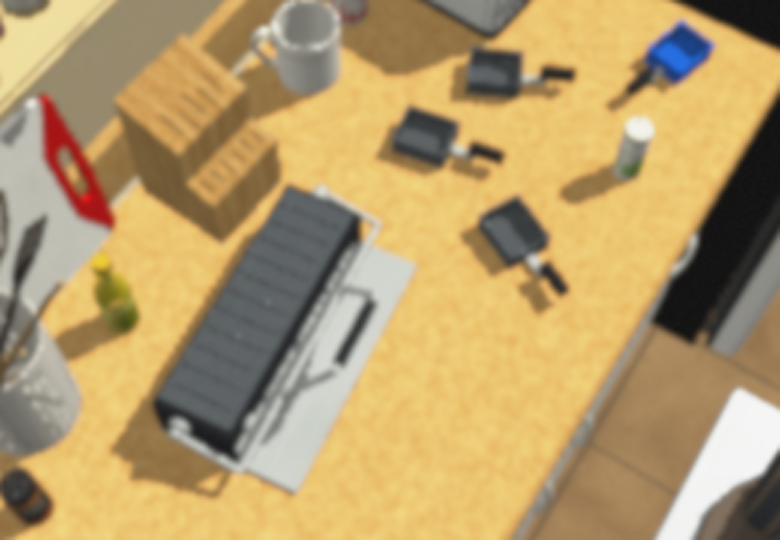

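The crop shows the closed bail: its grip sits over the apron at crop (355,330), and the four apron and housing corners are visible. The three pan handles point roughly toward the robot. I'll get rough poses and then look closely with the wrist camera.

```bash
cat >> h.py <<'E'
def wcloud(d,pos,R):
    i=robot.camera_info('wrist'); f=200/np.tan(np.radians(i['vfov']/2))
    v,u=np.mgrid[:400,:640]; x=(u-i['cx'])/f; y=(v-i['cy'])/f; r=np.hypot(x,y)+1e-9
    t=np.tan(np.minimum(r,1.5))/r; c=np.stack([x*t*d,y*t*d,d],-1)
    T=np.array(i['T_tool_cam']); return (c@T[:3,:3].T+T[:3,3])@R.T+pos
def look(n):
    pos=np.array(robot.read_position()); R=np.array(robot.read_tcp_rot())
    p,d=robot.grab_frame('wrist'); save(n,p); W=wcloud(d,pos,R); np.savez(n+'.npz',p=p,d=d,W=W); return p,d,W
def down(yaw):  # tool x at yaw, z down
    c,s=np.cos(np.radians(yaw)),np.sin(np.radians(yaw)); return np.array([[c,s,0],[s,-c,0],[0,0,-1.]])
E
python3 - <<'E'
from h import *
z=np.load('side0.npz'); W=cloud('side',z['d'])
m=(abs(W[...,2]-.079)<.008)&(W[...,0]>.5)&(W[...,0]<.76)&(abs(W[...,1]-.08)<.2)&(z['p'].max(2)<110)
print('top',m.sum(),cv2.minAreaRect((W[m][:,:2]).astype(np.float32)))
# look from above pans and grill
for k,(P,yaw) in enumerate([([.42,.07,.42],0),([.45,-.24,.40],0)]):
    for y in (yaw,180):
        try: robot.goto(P,down(y)); print('ok',y); break
        except robot.Unreachable: print('unreach',P,y)
    look(f'w{k}'); print(robot.read_t())
E
```

```text
top 2269 ((0.6233463287353516, 0.07897264510393143), (0.09570448845624924, 0.2951740324497223), 7.188847541809082)
ok 0
2.3917
ok 0
3.6333
```

View pics/w0.png

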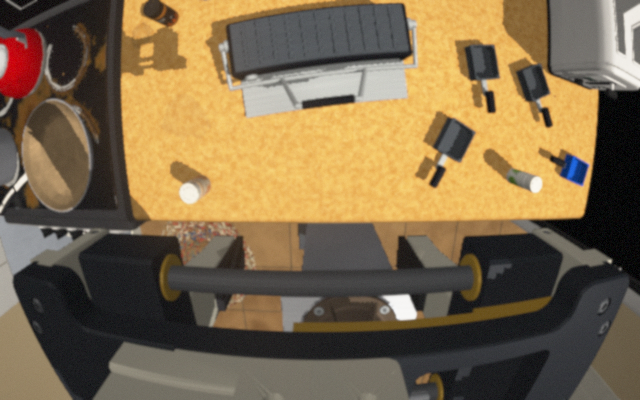

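View pics/w1.png

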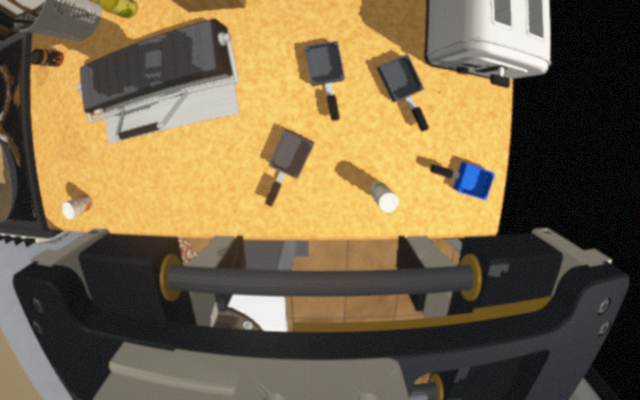

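Both wrist views show three real pans; in w1 they are at (325,65), (400,78) and (290,152). The blue decoy is at (475,180) and the bail grip is at w0 (328,101). Next I'll measure the grill frame and the pan poses.

```bash
cat >> h.py <<'E'
def panfit(p,W,verbose=True):
    """tray + handle from dark pixels on the worktop -> list of (tray centre xy, yaw deg)"""
    m=(p.max(2)<95)&(p.max(2)-p.min(2).astype(int)<30)&(W[...,2]>-.012)&(W[...,2]<.05)&(W[...,0]>.36)&(W[...,0]<.8)&(W[...,1]<-.10)&(W[...,1]>-.5)
    k,l,s,c=cv2.connectedComponentsWithStats(m.astype(np.uint8)); tr=[];hs=[]
    for j in range(1,k):
        if s[j,4]<60: continue
        P=W[l==j]; r=cv2.minAreaRect(P[:,:2].astype(np.float32)); a=np.array(sorted(r[1]))
        (tr if a[0]>.035 else hs).append((P,np.array(r[0]),a,c[j]))
        if verbose: print(c[j].round(),s[j,4],np.round(r[0],3),a.round(3),round(r[2],1),P[:,2].min().round(3),P[:,2].max().round(3))
    return tr,hs
E
python3 - <<'E'
from h import *
for n in('w0','w1'):
    z=np.load(n+'.npz'); p,W=z['p'],z['W']; print(n); panfit(p,W)
    g=(p.max(2)-p.min(2).astype(int)<40)&(W[...,0]>.45)&(W[...,0]<.76)&(abs(W[...,1]-.08)<.22)
    for nm,m in dict(top=g&(p.max(2)<110)&(abs(W[...,2]-.079)<.006),apron=g&(p.max(2)>110)&(abs(W[...,2]-.006)<.01),grip=g&(p.max(2)<60)&(abs(W[...,2]-.093)<.012)&(W[...,0]<.56)).items():
        m=cv2.morphologyEx(m.astype(np.uint8),cv2.MORPH_OPEN,np.ones((3,3)))
        k,l,s,c=cv2.connectedComponentsWithStats(m)
        if k<2: print(nm,'none'); continue
        j=1+s[1:,4].argmax(); P=W[l==j]; print(nm,s[j,4],cv2.minAreaRect(P[:,:2].astype(np.float32)),np.median(P[:,2]))
E
```

```text
w0
[552.  44.] 318 [ 0.697 -0.439] [0.063 0.193] 17.7 0.009 0.05
[481.  62.] 942 [ 0.612 -0.246] [0.06  0.068] 10.7 -0.001 0.03
[533.  82.] 785 [ 0.591 -0.378] [0.06 0.07] 27.2 0.001 0.029
[490. 100.] 129 [ 0.535 -0.258] [0.012 0.04 ] 11.9 0.011 0.034
[546. 116.] 94 [ 0.52 -0.41] [0.012 0.038] 27.4 0.011 0.033
[455. 140.] 759 [ 0.453 -0.187] [0.059 0.068] 64.5 0.001 0.03
[558. 161.] 79 [ 0.425 -0.471] [0.015 0.062] 76.6 0.007 0.034
[437. 175.] 130 [ 0.383 -0.151] [0.012 0.039] 65.5 0.015 0.034
top 8590 ((0.6259862184524536, 0.073092520236969), (0.08770640939474106, 0.28725114464759827), 7.35299015045166) 0.07835219014233921
apron 1490 ((0.5429482460021973, 0.06081893667578697), (0.043375831097364426, 0.13590194284915924), 6.641856670379639) 0.005040532346893001
grip none
w1
[432.  42.] 260 [ 0.675 -0.439] [0.05 0.14] 20.4 0.008 0.05
[327.  63.] 798 [ 0.612 -0.247] [0.055 0.069] 11.8 0.001 0.029
[402.  79.] 914 [ 0.591 -0.379] [0.058 0.067] 26.5 0.0 0.03
[332. 106.] 158 [ 0.536 -0.26 ] [0.012 0.042] 9.8 0.007 0.033
[419. 118.] 163 [ 0.521 -0.413] [0.012 0.042] 27.2 0.018 0.034
[296. 158.] 479 [ 0.453 -0.189] [0.05  0.068] 63.3 0.0 0.029
[442. 171.] 140 [ 0.426 -0.468] [0.013 0.055] 76.0 0.009 0.033
top 6257 ((0.6260673999786377, 0.07111375778913498), (0.08721879124641418, 0.28396114706993103), 7.462684154510498) 0.07821052095191683
apron 1857 ((0.5455530881881714, -0.008370034396648407), (0.05641577020287514, 0.16321790218353271), 7.511029243469238) 0.004924823603434936
grip none
```

```bash
python3 - <<'E'
from h import *
yaw=np.radians(7.4); R2=np.array([[np.cos(yaw),-np.sin(yaw)],[np.sin(yaw),np.cos(yaw)]]); o=np.array([.5826,.0664])
for n in('w0','w1'):
    z=np.load(n+'.npz'); p,W=z['p'],z['W']; L=(W[...,:2]-o)@R2; Z=W[...,2]; gray=(p.max(2)-p.min(2).astype(int)<40)
    inb=(abs(L[...,0])<.2)&(abs(L[...,1])<.22)
    ap=inb&gray&(p.max(2)>100)&(abs(Z-.006)<.012)&(L[...,0]<-.01)
    print(n,'apron',np.percentile(L[ap],[.5,1,99,99.5],axis=0).round(4).tolist())
    tp=inb&gray&(abs(Z-.079)<.005)&(p.max(2)<110)&(L[...,0]>-.03); print('top',np.percentile(L[tp],[.5,1,99,99.5],axis=0).round(4).tolist())
    g=inb&(p.max(2)<70)&(Z>.05)&(L[...,0]<-.03)&(abs(L[...,1])<.08); print('grip',g.sum(),L[g].mean(0).round(4), np.percentile(L[g],[2,98],axis=0).round(4).tolist(), np.percentile(Z[g],[5,50,95]).round(3))
    print('hi z near bail',np.percentile(Z[inb&(L[...,0]<-.04)],[99,99.9]).round(3))
E
```

```text
w0 apron [[-0.1929, -0.2113], [-0.0746, -0.1492], [-0.0106, 0.1492], [-0.0103, 0.1506]]
top [[0.001, -0.1395], [0.0015, -0.1378], [0.0853, 0.1403], [0.0859, 0.1418]]
grip 43661 [-0.1414 -0.0028] [[-0.1881, -0.067], [-0.1156, 0.0773]] [0.491 0.519 0.528]
hi z near bail [0.577 0.577]
w1 apron [[-0.1956, -0.2186], [-0.1812, -0.2174], [-0.0184, 0.146], [-0.0104, 0.1478]]
top [[0.001, -0.1415], [0.0015, -0.1407], [0.177, 0.1523], [0.1849, 0.1693]]
grip 129 [-0.0713 -0.0015] [[-0.0744, -0.0355], [-0.0679, 0.0336]] [0.11  0.111 0.113]
hi z near bail [0.508 0.509]
```

```bash
python3 - <<'E'
from h import *
z=np.load('side0.npz'); W=cloud('side',z['d'])
yaw=7.4;Y=np.radians(yaw); R2=np.array([[np.cos(Y),-np.sin(Y)],[np.sin(Y),np.cos(Y)]]); o=np.array([.5826,.0664])
L=(W[...,:2]-o)@R2
m=(W[...,2]>.10)&(abs(L[...,1])<.2)&(L[...,0]<.33)&(L[...,0]>.09); k,l,s,c=cv2.connectedComponentsWithStats(m.astype(np.uint8))
for j in range(1,k):
    if s[j,4]>15: P=np.c_[L[l==j],W[l==j][:,2]]; print(c[j].round(),s[j,4],P.min(0).round(3),P.max(0).round(3))
gp=o+R2@[-.067,0]
q0=robot.read_qpos()
for y in (97.4,-82.6): print(y,np.round(robot.ik([*gp,.25],down(y)),0),np.round(q0,0))
q=[(a,robot.ik([*gp,.25],down(a))) for a in(97.4,-82.6)]
a=min(q,key=lambda t:abs(t[1][5]))[0]; print(a)
robot.goto([*(gp-R2@[.0,.08 if a>0 else -.08]),.22],down(a)); p,d,W=look('w2')
E
```

```text
[192. 133.] 17126 [ 0.153 -0.2    0.1  ] [0.33  0.2   0.614]
[224. 210.] 91 [0.182 0.049 0.1  ] [0.205 0.074 0.15 ]
97.4 [ 28.   5. -17.   0. -68. 159.] [ -6.   1.  -2.  -0. -87.  96.]
-82.6 [ 28.   5. -17.   0. -68. -21.] [ -6.   1.  -2.  -0. -87.  96.]
-82.6
```

View pics/w2.png

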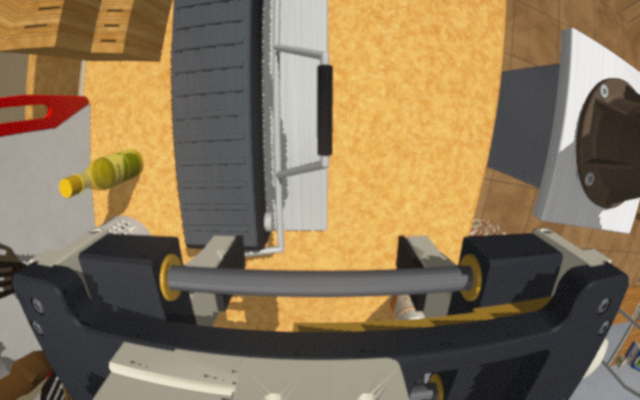

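The wrist view shows the bail grip at (325,110), the apron's front edge at about x=327 px, and the housing and bail bar to its left. I'll measure these.

```bash
python3 - <<'E'
from h import *
z=np.load('w2.npz'); p,W=z['p'],z['W']; Y=np.radians(7.4); R2=np.array([[np.cos(Y),-np.sin(Y)],[np.sin(Y),np.cos(Y)]]); o=np.array([.5826,.0664])
L=(W[...,:2]-o)@R2
g=np.zeros((400,640),bool); g[66:156,316:334]=1; g&=(p.max(2)<60)&(W[...,2]>.06); P=np.c_[L[g],W[g][:,2]]
print('grip',len(P),P.mean(0).round(4),np.percentile(P,[1,50,99],axis=0).round(4).tolist(),cv2.minAreaRect(W[g][:,:2].astype(np.float32)))
for v in (60,110,180,200,215):
    i=[(u,p[v,u].tolist(),L[v,u].round(4).tolist(),round(float(W[v,u,2]),3)) for u in (180,262,268,*range(321,333,2))]
    print(v,*i,sep='\n ') if v in(200,) else print(v,[ (x[0],x[2],x[3]) for x in i][:3])
for v in (10,40): print([(u,L[v,u].round(3).tolist(),W[v,u,2].round(3)) for u in (60,110,140,170)])
E
```

```text
grip 1054 [-0.071   0.0009  0.1117] [[-0.0759, -0.036, 0.1079], [-0.0707, 0.0012, 0.1108], [-0.0663, 0.0378, 0.113]] ((0.5124249458312988, 0.0581061914563179), (0.010340332984924316, 0.07569962739944458), 7.627676963806152)
60 [(180, [0.075, -0.0576], 0.078), (262, [-0.0063, -0.0542], 0.05), (268, [-0.005, -0.0618], 0.004)]
110 [(180, [0.0759, -0.0052], 0.078), (262, [-0.0058, -0.0002], 0.049), (268, [-0.005, -0.0003], 0.006)]
180 [(180, [0.0815, 0.0684], 0.078), (262, [-0.0061, 0.0731], 0.063), (268, [-0.0025, 0.0859], 0.005)]
200
 (180, [109, 97, 83], [0.0844, 0.0906], 0.078)
 (262, [42, 36, 36], [-0.0058, 0.0939], 0.066)
 (268, [115, 114, 109], [-0.0012, 0.112], 0.005)
 (321, [193, 191, 185], [-0.0684, 0.1116], 0.006)
 (323, [197, 195, 187], [-0.0709, 0.1115], 0.006)
 (325, [195, 191, 180], [-0.0734, 0.1118], 0.005)
 (327, [213, 181, 139], [-0.0759, 0.1123], 0.003)
 (329, [234, 185, 105], [-0.0786, 0.1136], -0.001)
 (331, [236, 188, 102], [-0.0811, 0.1137], -0.001)
215 [(180, [0.128, 0.1357], -0.002), (262, [-0.0051, 0.1103], 0.068), (268, [-0.0108, 0.1119], 0.063)]
[(60, [0.176, -0.118], np.float64(0.158)), (110, [0.163, -0.13], np.float64(0.09)), (140, [0.134, -0.128], np.float64(0.068)), (170, [0.13, -0.147], np.float64(-0.001))]
[(60, [0.179, -0.089], np.float64(0.152)), (110, [0.162, -0.094], np.float64(0.087)), (140, [0.139, -0.094], np.float64(0.057)), (170, [0.128, -0.103], np.float64(-0.0))]
```

```bash
cat >> h.py <<'E'
GY=7.45; _Y=np.radians(GY); R2=np.array([[np.cos(_Y),-np.sin(_Y)],[np.sin(_Y),np.cos(_Y)]]); O=np.array([.5826,.0664])+R2@[-.0057,.0006]
def G(x,y,z): return np.array([*(O+R2@[x,y]),z])
def bailp(th,dz=-.015):
    a=np.arctan2(.032,-.130)-th; return G(.060+.134*np.cos(a),0,.058+.134*np.sin(a)+dz)
def st(): print('t',round(robot.read_t(),1),'F',np.round(robot.read_force(),1),'w',round(robot.read_grip_width(),3),'pos',np.round(robot.read_position(),4))
E
python3 - <<'E'
from h import *
z=np.load('side0.npz'); W=cloud('side',z['d']); L=(W[...,:2]-O)@R2; m=(abs(L[...,1])<.06)&(L[...,0]>.1)&(L[...,0]<.3)&(W[...,2]>.16)
print(L[m].min(0) if m.any() else 'clear', np.sort(W[...,2][m])[:3])
robot.move_gripper(.5)
R=down(GY-90)
robot.goto(bailp(.115,.08),R); st()
robot.servo_line(bailp(.115)); st()
robot.move_gripper(0); st()
E
```

```text
[ 0.20056401 -0.05996285] [0.16017073 0.16030648 0.16130975]
t 6.9 F [ 1.   0.7 -0.1] w 0.5 pos [0.5117 0.0567 0.1844]
t 7.7 F [-0.2  0.2  0.5] w 0.496 pos [0.5126 0.0584 0.0906]
t 8.3 F [ 3.4 -0.2 -1.8] w 0.147 pos [0.5127 0.0579 0.0901]
```

```bash
cat >> h.py <<'E'
def tilt(R,deg):  # tool leans back: approach axis gains +grill x
    ax=np.array([-np.sin(_Y),np.cos(_Y),0])*np.radians(-deg); return cv2.Rodrigues(ax)[0]@R
def bailgrip(th,tl,off=.004):
    R=tilt(down(GY-90),tl); return bailp(th,0)+R[:,2]*(.019-off), R
E
python3 - <<'E'
from h import *
z=np.load('side0.npz'); W=cloud('side',z['d']); L=(W[...,:2]-O)@R2
for zz in(.16,.2,.24,.3):
    m=(abs(L[...,1])<.06)&(L[...,0]>.1)&(L[...,0]<.4)&(W[...,2]>zz); print(zz,L[m][:,0].min())
print(bailgrip(.12,20)[1][:,2])
for th in np.arange(.2,1.76,.1):
    p,R=bailgrip(min(th,1.745),20*min(1,th/1.2))
    robot.servo_line(p,R,speed=.1)
    f=np.array(robot.read_force())
    if np.linalg.norm(f)>8 or th>1.65: print(round(th,2)); st()
    if np.linalg.norm(f)>25: break
E
```

```text
0.16 0.2005640066342131
0.2 0.2005640066342131
0.24 0.2005640066342131
0.3 0.2005640066342131
[ 0.33913294  0.04434665 -0.93969262]
0.5
t 9.4 F [-13.5   3.6   8.3] w 0.15 pos [0.5386 0.0611 0.1336]
0.6
t 9.7 F [-13.9   1.   12.2] w 0.148 pos [0.5483 0.0619 0.1434]
0.7
t 10.0 F [-9.  -1.2  9.8] w 0.147 pos [0.56   0.0632 0.1521]
0.8
t 10.3 F [-4.7 -4.5  6.9] w 0.149 pos [0.5723 0.0647 0.1598]
0.9
t 10.6 F [-2.2 -5.8  5.8] w 0.15 pos [0.5846 0.0663 0.1658]
1.7
t 12.9 F [ 0.7 -5.4  0.2] w 0.149 pos [0.6896 0.08   0.1682]
```

```bash
python3 - <<'E'
from h import *
for th in (1.74,1.77):
    p,R=bailgrip(th,20); robot.servo_line(p,R,speed=.05); st()
robot.move_gripper(.4); st()
robot.servo_line(p-R[:,2]*.08,speed=.1); st()
robot.goto(G(-.16,0,.40),down(GY)); look('w3')
p,d=robot.grab_frame('side'); save('side3',p); np.savez('side3.npz',p=p,d=d); robot.move_gripper(.6)
a=np.load('w3.npz'); panfit(a['p'],a['W'])
E
```

```text
t 13.2 F [-0.3 -4.9 -0.3] w 0.155 pos [0.6942 0.0806 0.1661]
t 13.4 F [-6.5 -4.6  4.6] w 0.153 pos [0.6969 0.0809 0.1647]
t 14.0 F [ 0.2  0.2 -0.4] w 0.401 pos [0.6982 0.0822 0.1651]
t 15.0 F [0. 0. 1.] w 0.398 pos [0.6707 0.0784 0.2396]
[490.   3.] 85 [ 0.767 -0.233] [0.004 0.021] 50.8 0.008 0.049
[540.  14.] 118 [ 0.789 -0.36 ] [0.008 0.031] 62.5 0.004 0.05
[560.  72.] 330 [ 0.698 -0.439] [0.063 0.191] 17.3 0.009 0.05
[485.  79.] 1030 [ 0.612 -0.245] [0.059 0.068] 11.0 0.0 0.029
[535. 107.] 843 [ 0.592 -0.379] [0.061 0.069] 27.2 0.0 0.03
[489. 120.] 139 [ 0.534 -0.258] [0.012 0.04 ] 10.9 0.012 0.034
[448. 155.] 883 [ 0.453 -0.187] [0.058 0.068] 66.0 0.0 0.029
[545. 143.] 104 [ 0.52  -0.411] [0.011 0.04 ] 27.4 0.012 0.033
[425. 190.] 143 [ 0.383 -0.152] [0.012 0.039] 65.7 0.018 0.033
[551. 191.] 78 [ 0.427 -0.462] [0.014 0.044] 73.8 0.022 0.033
```

View pics/w3.png

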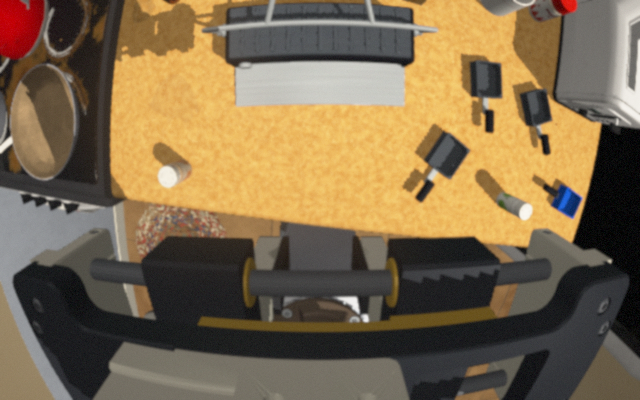

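The bail is now back over the housing, the tray and bays are exposed, and the pans haven't moved. I'll pick the nearest pan (C, tray at (448,155)) and take it to bay 2.

```bash
cat >> h.py <<'E'
GR=-.084
def findpans(n):
    p,d,W=look(n); tr,hs=panfit(p,W,False); out=[]
    for T in tr:
        for H in hs:
            v=T[1]-H[1]; 
            if abs(np.linalg.norm(v)-.0795)<.008 and T[2][1]<.085:
                ya=np.degrees(np.arctan2(v[1],v[0])); r=cv2.minAreaRect(T[0][:,:2].astype(np.float32))[2]
                yr=(r-ya+45)%90-45+ya; y=(ya+yr)/2
                out.append((T[1],H[1],y)); print('pan',T[1].round(4),'handle',H[1].round(4),'yaw',round(ya,1),round(yr,1))
    return out
def pick(tc,hc,yaw):
    u=np.array([np.cos(np.radians(yaw)),np.sin(np.radians(yaw))]); c=(tc+hc+.0795*u)/2   # tray centre
    g=c+GR*u; R=down(yaw); robot.move_gripper(.45)
    robot.goto([*g,.12],R); robot.servo_line([*g,.0065],speed=.12); st()
    robot.move_gripper(0); st(); robot.servo_line([*g,.14],speed=.12); st()
E
python3 - <<'E'
from h import *
z=np.load('w3.npz'); W=z['W']; m=(W[...,2]>.06)&(W[...,2]<.3)&(W[...,1]<-.25)&(W[...,0]>.5)
u=np.radians(26); U=np.array([[np.cos(u),-np.sin(u)],[np.sin(u),np.cos(u)]]); L=(W[m][:,:2]-[.52,-.411])@U
print('toaster in B frame min x', L[(abs(L[:,1])<.15)][:,0].min(), 'zmax',W[...,2][m].max())
ps=findpans('w4'); C=min(ps,key=lambda q:q[0][0]); print(len(ps))
pick(*C); look('w5')
E
```

```text
toaster in B frame min x 0.0053787644348211 zmax 0.1890328226493031
pan [ 0.6118 -0.2455] handle [ 0.5347 -0.2582] yaw 9.4 10.8
pan [ 0.5914 -0.378 ] handle [ 0.5206 -0.4117] yaw 25.4 26.9
pan [ 0.4534 -0.1869] handle [ 0.3831 -0.1523] yaw -26.2 -24.5
3
t 20.0 F [ 0.4 -1.1 -0.6] w 0.447 pos [ 0.3788 -0.1506  0.007 ]
t 20.5 F [-0.3  0.7  4.1] w 0.182 pos [ 0.3783 -0.1507  0.0067]
t 21.8 F [ 0.2 -1.3 -1.5] w 0.175 pos [ 0.3776 -0.1507  0.1393]
```

View pics/w5.png

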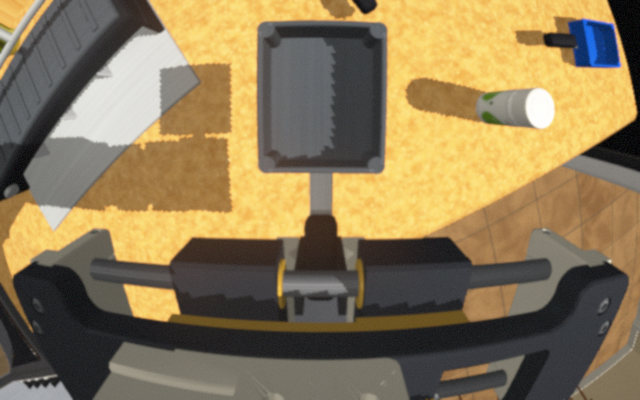

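The pan is held squarely, with its tray at (320,95), so it's well aligned in the fingers. Next is staging and sliding it in, with force checks.

```bash
cat >> h.py <<'E'
def traycheck(n=None):
    pos=np.array(robot.read_position()); R=np.array(robot.read_tcp_rot())
    if n: look(n)
    z=np.load((n or 'w5')+'.npz'); W=(z['W']-pos)@R; Z=W[...,2]
    m=(z['p'].max(2)<130)&(z['p'].max(2)-z['p'].min(2).astype(int)<25)&(W[...,0]>.03)&(W[...,0]<.15)&(abs(W[...,1])<.045)&(Z<.06)&(Z>-.06)
    P=W[m]; print('tray x(tool)',np.percentile(P[:,0],[1,99]).round(4),'y',np.percentile(P[:,1],[1,99]).round(4)); 
    for a,b in((.04,.06),(.11,.125)):
        q=P[(P[:,0]>a)&(P[:,0]<b)]; print(a,'rim/floor z above TCP',np.percentile(-q[:,2],[2,98]).round(4) if len(q) else None)
def insert(by,dx=0):
    R=down(GY); zf=.0065+.006
    P=lambda x,z: G(x+GR+dx,by,z)
    robot.goto(P(-.055,.14),R); robot.servo_line(P(-.055,.035),speed=.12); robot.servo_line(P(-.055,zf+.001),speed=.04); st()
    for x in (0,.020,.030,.034,.036,.038,.040,.042,.044):
        robot.servo_line(P(x,zf),speed=.06); f=np.array(robot.read_force()); fx=f[:2]@R2[:,0]; print(x,f.round(1),'fx',fx.round(1),'w',round(robot.read_grip_width(),3))
        if fx<-9: break
    st()
E
python3 - <<'E'
from h import *
traycheck(); insert(.036)
E
```

```text
tray x(tool) [0.0501 0.117 ] y [-0.0261  0.029 ]
0.04 rim/floor z above TCP [-0.0051  0.0209]
0.11 rim/floor z above TCP [-0.0053  0.0207]
t 24.5 F [-0.4 -0.2 -1.9] w 0.18 pos [0.4343 0.0839 0.0134]
0 [-0.2 -1.9  2.4] fx -0.5 w 0.178
0.02 [ 1.  -0.4  1.6] fx 0.9 w 0.182
0.03 [ 1.1 -1.8  2.3] fx 0.8 w 0.182
0.034 [-1.9 -1.7  5.3] fx -2.1 w 0.181
0.036 [-3.6 -0.8  5.4] fx -3.6 w 0.181
0.038 [-4.1 -1.   6.4] fx -4.2 w 0.185
0.04 [-9.3 -0.5 10. ] fx -9.3 w 0.18
t 27.3 F [-9.3 -0.5 10. ] w 0.18 pos [0.526  0.0952 0.0123]
```

```bash
python3 - <<'E'
from h import *
robot.move_gripper(.4); P=np.array(robot.read_position()); robot.servo_line(P+[0,0,.13],speed=.15); st()
robot.goto(G(-.17,-.15,.38),down(GY)); ps=findpans('w6')
z=np.load('w6.npz'); W=z['W']; u=np.radians(26); U=np.array([[np.cos(u),-np.sin(u)],[np.sin(u),np.cos(u)]]); L=(W[...,:2]-[.5155,-.413])@U
m=(abs(L[...,1])<.16)&(L[...,0]>-.12)&(L[...,0]<.25)&(W[...,2]>.06)&(W[...,2]<.3); k,l,s,c=cv2.connectedComponentsWithStats(m.astype(np.uint8))
for j in range(1,k):
    if s[j,4]>20: Q=np.c_[L[l==j],W[l==j][:,2]]; print(c[j].round(),s[j,4],Q.min(0).round(3),Q.max(0).round(3))
L=(W[...,:2]-O)@R2; m=(z['p'].max(2)<60)&(abs(L[...,0]+.045)<.03)&(abs(L[...,1]-.036)<.03)&(W[...,2]>.025)&(W[...,2]<.06); Q=np.c_[L[m],W[m][:,2]]; print('grip in grill frame',Q.min(0).round(3),Q.max(0).round(3))
A=[q for q in ps if q[0][1]>-.32]; A=max(A,key=lambda q:q[0][0]); pick(*A); traycheck('w7'); insert(-.036)
E
```

```text
t 28.9 F [-0.4 -1.4  0. ] w 0.398 pos [0.528  0.096  0.1415]
pan [ 0.6118 -0.2453] handle [ 0.536 -0.259] yaw 10.2 10.5
pan [ 0.5909 -0.3786] handle [ 0.5201 -0.4117] yaw 25.1 26.8
[563.  56.] 7615 [ 0.012 -0.16   0.06 ] [ 0.234 -0.062  0.189]
[461. 208.] 412 [-0.105  0.098  0.06 ] [-0.072  0.132  0.09 ]
grip in grill frame [-0.062  0.027  0.033] [-0.023  0.039  0.039]
t 32.9 F [ 0.2  0.4 -0.1] w 0.451 pos [ 0.531  -0.2602  0.0073]
t 33.4 F [-0.9 -0.6  2.7] w 0.18 pos [ 0.5305 -0.2602  0.0068]
t 34.7 F [ 0.1  0.1 -2.1] w 0.181 pos [ 0.5298 -0.2599  0.1391]
tray x(tool) [0.0497 0.1163] y [-0.0267  0.0282]
0.04 rim/floor z above TCP [-0.0053  0.0206]
0.11 rim/floor z above TCP [-0.0054  0.0205]
t 37.5 F [ 0.1  0.2 -1.5] w 0.179 pos [0.4437 0.0125 0.0134]
0 [-2.5 -1.8  3.9] fx -2.7 w 0.18
0.02 [ 1.9 -0.9  1.2] fx 1.7 w 0.178
0.03 [-0.8 -1.1  3.8] fx -0.9 w 0.178
0.034 [-2.3 -1.1  5.9] fx -2.4 w 0.177
0.036 [-4.  -1.6  7. ] fx -4.2 w 0.182
0.038 [-4.  -1.8  6.8] fx -4.2 w 0.183
0.04 [-7.4 -1.4 10.3] fx -7.5 w 0.18
0.042 [-14.5   0.3  16. ] fx -14.3 w 0.182
t 40.7 F [-14.5   0.3  16. ] w 0.182 pos [0.5356 0.024  0.0121]
```

View pics/w6.png

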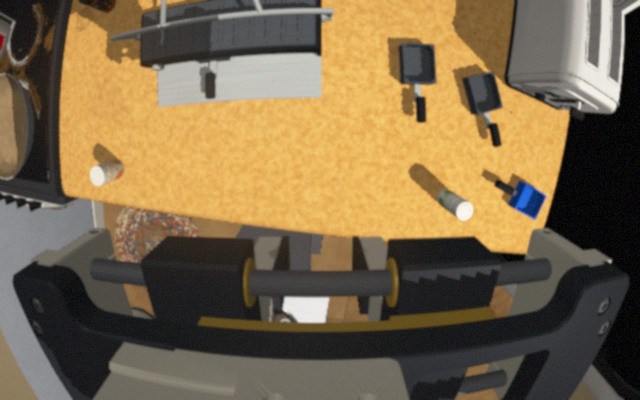

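The view shows pan C home in bay 2, with its handle at (210,82). Pan B's neighbour, the toaster at (565,60), is close to the gripper body's footprint, so I'll check the clearance before picking it.

```bash
python3 - <<'E'
from h import *
robot.move_gripper(.4); P=np.array(robot.read_position()); robot.servo_line(P+[0,0,.13],speed=.15); st()
robot.goto(G(-.17,-.22,.38),down(GY)); ps=findpans('w8')
z=np.load('w8.npz'); W=z['W']; u=np.radians(26); U=np.array([[np.cos(u),-np.sin(u)],[np.sin(u),np.cos(u)]]); L=(W[...,:2]-[.5155,-.413])@U
m=(abs(L[...,1])<.2)&(L[...,0]>-.05)&(L[...,0]<.25)&(W[...,2]>.03)&(W[...,2]<.3)
for a in np.arange(-.05,.13,.02):
    q=m&(L[...,0]>a)&(L[...,0]<a+.02)&(L[...,1]<-.04); print(a.round(2),L[...,1][q].max().round(3) if q.any() else None)
L=(W[...,:2]-O)@R2
for b in(.036,-.036):
    m=(z['p'].max(2)<60)&(abs(L[...,0]+.045)<.03)&(abs(L[...,1]-b)<.03)&(W[...,2]>.025)&(W[...,2]<.06); Q=np.c_[L[m],W[m][:,2]]; print('grip in grill frame',Q.min(0).round(3),Q.max(0).round(3))
E
```

```text
t 42.3 F [-0.6 -0.3 -0. ] w 0.401 pos [0.5393 0.025  0.1415]
pan [ 0.5904 -0.3789] handle [ 0.5209 -0.4121] yaw 25.5 26.3
-0.05 None
-0.03 None
-0.01 None
0.01 -0.101
0.03 -0.101
0.05 -0.084
0.07 -0.063
0.09 -0.062
0.11 -0.069
grip in grill frame [-0.06   0.026  0.031] [-0.024  0.038  0.039]
grip in grill frame [-0.06  -0.045  0.032] [-0.024 -0.033  0.039]
```

```bash
cat > b.py <<'E'
from h import *
def Rt(yaw,t):
    a=np.radians(yaw); return cv2.Rodrigues(np.array([-np.sin(a),np.cos(a),0])*np.radians(-t))[0]@down(yaw)
T=25; g0=-.090
E
python3 - <<'E'
from b import *
ps=findpans('w9'); tc,hc,yaw=ps[0]; assert len(ps)==1
u=np.array([np.cos(np.radians(yaw)),np.sin(np.radians(yaw))]); c=(tc+hc+.0795*u)/2
R=Rt(yaw-4,T); gp=np.array([*(c+g0*u),.0245])+R[:,2]*.0175
robot.move_gripper(.45); robot.goto(gp+[0,0,.2],R); st(); robot.servo_line(gp,speed=.12); st()
robot.move_gripper(0); st(); robot.servo_line(gp+[0,0,.2],speed=.12); st(); look('w10')
E
```

```text
pan [ 0.5908 -0.3788] handle [ 0.5207 -0.4121] yaw 25.4 26.8
t 45.1 F [ 0.1 -0.3  0.1] w 0.447 pos [ 0.5178 -0.4144  0.2093]
t 47.0 F [ 0.7 -0.4 -0.1] w 0.449 pos [ 0.5179 -0.4151  0.0095]
t 47.5 F [0.7 0.  0.8] w 0.179 pos [ 0.5175 -0.4148  0.0087]
t 49.3 F [-0.3 -0.8 -0.4] w 0.177 pos [ 0.5172 -0.4145  0.2077]
```

View pics/w10.png

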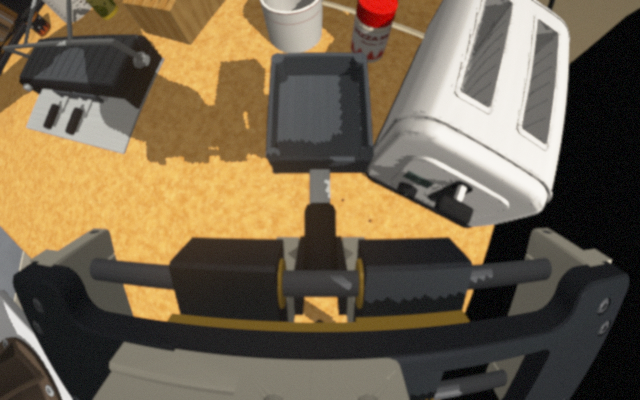

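Pan B is gripped cleanly, with its tray at (320,110), and the toaster is untouched. I'll check that the tray is level, then insert it in bay 4.

```bash
python3 - <<'E'
from b import *
z=np.load('w10.npz'); W=z['W']
for r,cs in(('far rim',(58,320)),('near rim',(163,320)),('left',(110,271)),('right',(110,366)),('floor',(110,315))): print(r,W[cs].round(4))
R=Rt(GY,T); by=-.108
P=lambda x,dz: G(x+g0,by,.0305+dz)+R[:,2]*.0175
robot.goto(P(-.06,.18),R); robot.servo_line(P(-.06,.03),speed=.12); robot.servo_line(P(-.06,.001),speed=.04); st()
for x in (0,.020,.030,.034,.036,.038,.040,.042,.044,.046):
    robot.servo_line(P(x,0),speed=.06); f=np.array(robot.read_force()); fx=f[:2]@R2[:,0]; print(x,f.round(1),'fx',fx.round(1),'w',round(robot.read_grip_width(),3))
    if fx<-10: break
st()
E
```

```text
far rim [ 0.6217 -0.3724  0.2236]
near rim [ 0.5603 -0.3973  0.2218]
left [ 0.5781 -0.3605  0.2251]
right [ 0.5982 -0.4097  0.2245]
floor [ 0.597  -0.3789  0.2016]Traceback (most recent call last):
  File "<stdin>", line 6, in <module>
rig.Unreachable: the arm cannot follow that straight line within its joint ranges
```

```bash
python3 - <<'E'
from b import *
st(); R=Rt(GY,T); by=-.108
P=lambda x,dz: G(x+g0,by,.0305+dz)+R[:,2]*.0175
for x in(-.06,-.05,-.045,-.04,-.03,0,.037):
    print(x,[None if (q:=robot.ik(P(x,dz),R)) is None else np.round(q,0).tolist() for dz in (.18,.03,0)])
E
```

```text
t 50.8 F [-0.1  0.2 -1.9] w 0.182 pos [ 0.4499 -0.0594  0.195 ]
-0.06 [[23.0, -16.0, -52.0, 13.0, -30.0, 65.0], None, None]
-0.05 [[22.0, -14.0, -51.0, 13.0, -29.0, 65.0], None, None]
-0.045 [[22.0, -14.0, -51.0, 13.0, -29.0, 66.0], None, None]
-0.04 [[22.0, -13.0, -50.0, 12.0, -29.0, 66.0], None, None]
-0.03 [[21.0, -12.0, -49.0, 12.0, -29.0, 67.0], None, None]
0 [[20.0, -8.0, -46.0, 11.0, -28.0, 68.0], None, None]
0.037 [[19.0, -4.0, -42.0, 10.0, -27.0, 70.0], None, None]
```

Tilting the tool isn't feasible that close in. I'll set the pan down in the clear spot where pan A lay, and regrasp it without tilt.

```bash
python3 - <<'E'
from b import *
c=np.array([.612,-.235]); yaw=10.; u=np.array([np.cos(np.radians(yaw)),np.sin(np.radians(yaw))])
R=Rt(yaw,T); gp=np.array([*(c+g0*u),.0255])+R[:,2]*.0175
robot.goto(gp+[0,0,.15],R); robot.servo_line(gp+[0,0,.02],speed=.12); robot.servo_line(gp,speed=.04); st()
robot.move_gripper(.45); robot.servo_line(gp+[0,0,.12],speed=.15)
robot.goto(G(-.17,-.2,.38),down(GY)); ps=findpans('w11'); assert len(ps)==1
pick(*ps[0]); traycheck('w12'); insert(-.108)
E
```

```text
t 53.7 F [-0.9  0.8 -1.9] w 0.179 pos [ 0.5307 -0.2495  0.0095]
pan [ 0.6104 -0.234 ] handle [ 0.534  -0.2482] yaw 10.6 10.0
t 58.9 F [-0.   0.2 -0.3] w 0.448 pos [ 0.5293 -0.2491  0.0073]
t 59.4 F [-0.8 -0.3  2.2] w 0.182 pos [ 0.5288 -0.2491  0.0068]
t 60.6 F [-0.2  0.4 -0.9] w 0.182 pos [ 0.5281 -0.2489  0.1391]
tray x(tool) [0.0499 0.1165] y [-0.0269  0.0282]
0.04 rim/floor z above TCP [-0.0052  0.0207]
0.11 rim/floor z above TCP [-0.0054  0.0207]
t 63.2 F [-0.4  0.4 -1.8] w 0.178 pos [ 0.453  -0.0589  0.0134]
0 [-2.2 -1.5  3.5] fx -2.4 w 0.175
0.02 [1.1 0.5 0.5] fx 1.2 w 0.182
0.03 [-1.9 -0.5  3.2] fx -1.9 w 0.183
0.034 [-2.9 -0.2  5.6] fx -2.9 w 0.18
0.036 [-3.5 -1.   6.2] fx -3.6 w 0.178
0.038 [-4.6 -1.4  6.4] fx -4.8 w 0.18
0.04 [-8.   0.4  9.8] fx -7.9 w 0.179
0.042 [-13.8   0.1  15.1] fx -13.6 w 0.182
t 66.3 F [-13.8   0.1  15.1] w 0.182 pos [ 0.5447 -0.0472  0.0121]
```

```bash
python3 - <<'E'
from h import *
robot.move_gripper(.4); P=np.array(robot.read_position()); robot.servo_line(P+[0,0,.13],speed=.15); st()
robot.goto(G(-.20,-.02,.30),down(GY)); p,d,W=look('w13'); L=(W[...,:2]-O)@R2
for b in(.036,-.036,-.108):
    m=(p.max(2)<60)&(abs(L[...,0]+.045)<.03)&(abs(L[...,1]-b)<.03)&(W[...,2]>.025)&(W[...,2]<.06); Q=np.c_[L[m],W[m][:,2]]; print('grip in grill frame',Q.min(0).round(3),Q.max(0).round(3))
p,d=robot.grab_frame('side'); save('side13',p); np.savez('side13.npz',p=p,d=d)
cv2.imwrite('pics/combo.png',np.vstack([cv2.imread('pics/w13.png')[:240],cv2.imread('pics/side13.png')[30:370]]))
E
```

```text
t 68.0 F [ 0.3  0.7 -0.1] w 0.399 pos [ 0.5486 -0.0463  0.1415]
grip in grill frame [-0.063  0.028  0.034] [-0.022  0.041  0.039]
grip in grill frame [-0.064 -0.043  0.034] [-0.023 -0.03   0.039]
grip in grill frame [-0.065 -0.114  0.028] [-0.023 -0.1    0.039]
```

View pics/combo.png

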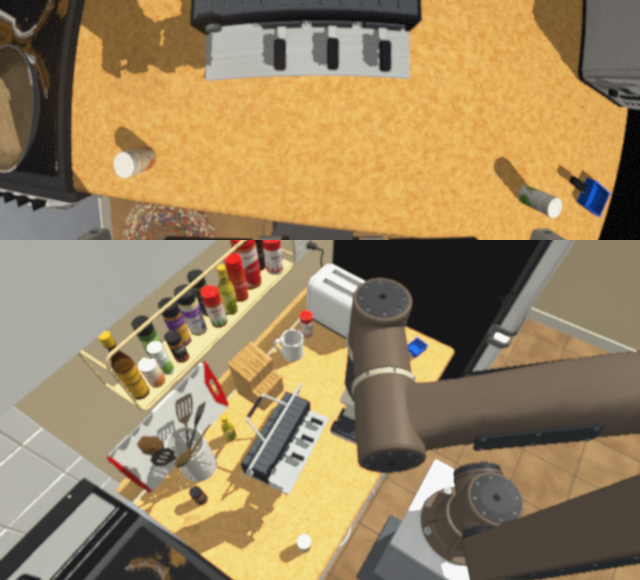

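The pictures show three pan handles at (280,52), (333,52) and (385,54), all with grill x from -65 to -22 mm, so all are fully home. The bail is still back and the worktop has no other dark pans. Now I'll close the bail.

```bash
python3 - <<'E'
from h import *
p,R=bailgrip(1.755,20)
robot.goto(p-R[:,2]*.10,R); st(); robot.servo_line(p,speed=.1); st()
robot.move_gripper(0); st()
for th in [1.65,1.5,1.35,1.2,1.05,.9,.75,.6,.45,.3,.2,.12,.07,.03,.0,-.02,-.035]:
    p,R=bailgrip(th,20*min(1,max(0,th)/1.2)); robot.servo_line(p,R,speed=.08)
    f=np.array(robot.read_force()); print(th,f.round(1),round(robot.read_grip_width(),3),np.round(np.array(robot.read_position())-p,4))
    if np.linalg.norm(f)>30: break
E
```

```text
t 70.4 F [ 0.7 -0.3  0.8] w 0.4 pos [0.6623 0.0771 0.2595]
t 71.5 F [-0.8  0.2  0.5] w 0.401 pos [0.6966 0.082  0.1668]
t 72.0 F [-2.4  0.2  3.2] w 0.148 pos [0.6962 0.0819 0.1663]
1.65 [0.6 0.  0.5] 0.149 [0.0001 0.0001 0.0006]
1.5 [ 1.  -2.8  5.9] 0.149 [0.0009 0.0003 0.0011]
1.35 [ 0.9 -3.2  9.8] 0.149 [0.0017 0.0004 0.0021]
1.2 [ 0.1 -2.   9.2] 0.145 [0.0011 0.0004 0.0014]
1.05 [-3.4  0.7  9.6] 0.152 [0.0007 0.0005 0.0009]
0.9 [-4.8  5.5  7.8] 0.15 [-0.0001  0.0005 -0.0002]
0.75 [-3.1  6.5  2.5] 0.15 [-0.0008  0.0004 -0.001 ]
0.6 [-0.6  7.3 -0.7] 0.147 [-0.0014  0.0003 -0.0016]
0.45 [ 1.3  7.2 -1.5] 0.146 [-0.0013  0.0003 -0.0017]
0.3 [ 2.6  6.5 -2.3] 0.153 [-0.0009  0.0003 -0.0016]
0.2 [ 3.1  5.7 -2.7] 0.149 [-0.0007  0.0003 -0.0016]
0.12 [ 3.9  6.1 -1.9] 0.151 [-0.0005  0.0003 -0.0015]
0.07 [ 4.3  5.2 -1.4] 0.149 [-0.0003  0.0003 -0.0014]
0.03 [ 4.1  4.6 -1.5] 0.148 [-0.0001  0.0004 -0.0012]
0.0 [ 0.2  4.9 13.2] 0.148 [0.0005 0.0004 0.0004]
-0.02 [-3.1  3.3 26.9] 0.146 [0.0012 0.0003 0.002 ]
-0.035 [-5.1  2.4 34.8] 0.145 [0.0017 0.0003 0.0029]
```

```bash
python3 - <<'E'
from h import *
robot.move_gripper(.4); P=np.array(robot.read_position()); robot.servo_line(P+[0,0,.12],speed=.15)
robot.goto(G(-.20,-.02,.33),down(GY)); p,d,W=look('w14'); L=(W[...,:2]-O)@R2
m=(p.max(2)<60)&(abs(L[...,0]+.07)<.025)&(abs(L[...,1])<.06)&(W[...,2]>.07)&(W[...,2]<.13); Q=np.c_[L[m],W[m][:,2]]; print('grip',Q.mean(0).round(4),np.percentile(Q[:,2],[50,95]).round(4))
for b in(.036,-.036,-.108):
    m=(p.max(2)<60)&(abs(L[...,0]+.045)<.03)&(abs(L[...,1]-b)<.03)&(W[...,2]>.025)&(W[...,2]<.045); Q=np.c_[L[m],W[m][:,2]]; print('h',Q.min(0).round(3),Q.max(0).round(3))
st()
cv2.imwrite('pics/fin.png',cv2.resize(cv2.imread('pics/w14.png')[:240,100:540],None,fx=1.8,fy=1.8))
E
```

```text
grip [-0.0704  0.0003  0.095 ] [0.0952 0.0969]
h [-0.054  0.027  0.03 ] [-0.023  0.042  0.039]
h [-0.056 -0.042  0.033] [-0.023 -0.03   0.039]
h [-0.064 -0.113  0.027] [-0.024 -0.101  0.039]
t 80.8 F [ 0.6 -0.5 -0.2] w 0.396 pos [0.3812 0.0205 0.3293]
```

View pics/fin.png

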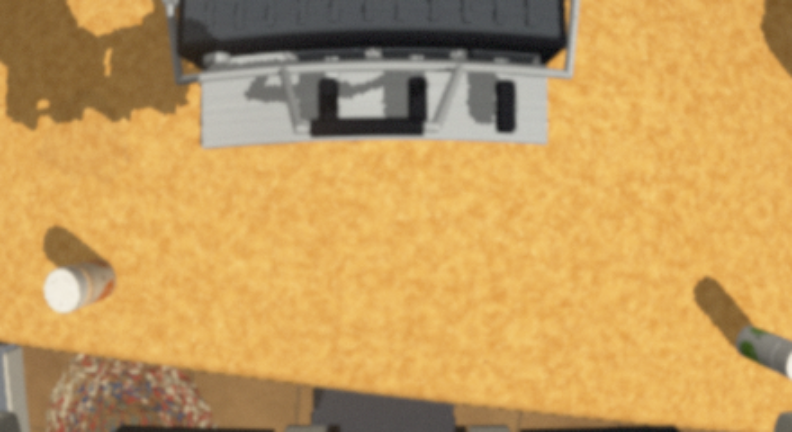

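The bail is fully closed: its grip is at x -70 mm with the top at about 97 mm, seen at crop (367,128). The three handles stick out behind and beside it.

```bash
python3 -c "
from rig import robot
print(robot.job_done())"
```

```text
the job is handed in; nothing more can be done
None
```

I swung the bail up and back, slid all three pans present fully home (bays 2, 3 and 4), pressed the bail down to its stop, touched none of the bystanders, and handed the job in at about 81 s.

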